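# Close up a tractor valve bank and cap its ports

## Task

Build up the hydraulic valve bank: stand every loose blue valve section upright in the row against the low aluminium rail and butt them up flush, the first against the green inlet section and each next one against its neighbour, so that no gaps are left. Only when the whole bank is closed up, put every red nylon protector stem-down and fully home in an open top port, one to a port (any ports, the green one included). Leave the bank closed and the other things on the bench where they are.

Things in the scene. Friction and masses are not known exactly. Their poses are not given: they have to be found in the camera images.
- fixture: Fixed green inlet section (x +-31 mm, y 0 to 66 mm, 70 mm high) and an aluminium rail 12 mm high and thick (guiding face at x = +31 mm, y -290 to 66 mm). Origin on the bench, on the row's centre line, in the inlet's mating face; z up. The row grows from the face to -y: flush sections have origins at x = 0, y = -27, -81, -135, -189 mm. Position and yaw vary.
- inlet_port (a point): Centre of the mouth of the inlet section's top port, 70 mm above the bench. Round bore 34 mm in diameter, 32 mm deep, open upward.
- section1: Loose blue valve section, a block 62 mm along x, 54 mm along y, 70 mm high (z up), about 0.6 kg, standing. Origin: centre of its underside. The faces x = +-31 mm (each with a dark disc) point to the rail and to the front in the row, and are the ones to grip; the plain y faces meet the neighbours. Either way round will do. One section may be absent.
- section1_port (a point): Centre of the mouth of that section's top port, 70 mm above its underside, on its centre line. Round bore 34 mm in diameter, 32 mm deep.
- section2: Loose blue valve section, a block 62 mm along x, 54 mm along y, 70 mm high (z up), about 0.6 kg, standing. Origin: centre of its underside. The faces x = +-31 mm (each with a dark disc) point to the rail and to the front in the row, and are the ones to grip; the plain y faces meet the neighbours. Either way round will do. One section may be absent.
- section2_port (a point): Centre of the mouth of that section's top port, 70 mm above its underside, on its centre line. Round bore 34 mm in diameter, 32 mm deep.
- section3: Loose blue valve section, a block 62 mm along x, 54 mm along y, 70 mm high (z up), about 0.6 kg, standing. Origin: centre of its underside. The faces x = +-31 mm (each with a dark disc) point to the rail and to the front in the row, and are the ones to grip; the plain y faces meet the neighbours. Either way round will do. One section may be absent.
- section3_port (a point): Centre of the mouth of that section's top port, 70 mm above its underside, on its centre line. Round bore 34 mm in diameter, 32 mm deep.
- section4: Loose blue valve section, a block 62 mm along x, 54 mm along y, 70 mm high (z up), about 0.6 kg, standing. Origin: centre of its underside. The faces x = +-31 mm (each with a dark disc) point to the rail and to the front in the row, and are the ones to grip; the plain y faces meet the neighbours. Either way round will do. One section may be absent.
- section4_port (a point): Centre of the mouth of that section's top port, 70 mm above its underside, on its centre line. Round bore 34 mm in diameter, 32 mm deep.
- protector1: Loose red nylon tip protector, 60 mm tall, 40 g, at first standing on its stem. Origin: centre of the stem's underside, z up. Stem 28 mm in diameter, 28 mm long; flange 46 mm in diameter, 5 mm thick; above it a round grip hub 30 mm in diameter (z = 33 to 60 mm). Fully home, the flange rests on the section's top, the stem 28 mm in the port. One may be absent.
- protector2: Loose red nylon tip protector, 60 mm tall, 40 g, at first standing on its stem. Origin: centre of the stem's underside, z up. Stem 28 mm in diameter, 28 mm long; flange 46 mm in diameter, 5 mm thick; above it a round grip hub 30 mm in diameter (z = 33 to 60 mm). Fully home, the flange rests on the section's top, the stem 28 mm in the port. One may be absent.
- protector3: Loose red nylon tip protector, 60 mm tall, 40 g, at first standing on its stem. Origin: centre of the stem's underside, z up. Stem 28 mm in diameter, 28 mm long; flange 46 mm in diameter, 5 mm thick; above it a round grip hub 30 mm in diameter (z = 33 to 60 mm). Fully home, the flange rests on the section's top, the stem 28 mm in the port. One may be absent.
- protector4: Loose red nylon tip protector, 60 mm tall, 40 g, at first standing on its stem. Origin: centre of the stem's underside, z up. Stem 28 mm in diameter, 28 mm long; flange 46 mm in diameter, 5 mm thick; above it a round grip hub 30 mm in diameter (z = 33 to 60 mm). Fully home, the flange rests on the section's top, the stem 28 mm in the port. One may be absent.
- adapter: Bystander: bronze gauge adapter, 44 mm wide, 70 mm tall, standing. Origin: centre of its underside.
- coupler: Bystander: heavy steel coupler body, 58 mm in diameter, 95 mm tall, standing. Origin: centre of its underside.
- bracket: Bystander: grey aluminium angle bracket, 50 x 90 x 56 mm. Origin: centre of its underside.
- wrench: Bystander: open-ended wrench, 200 mm, lying. Origin: centre of its underside.
- screwdriver: Bystander: screwdriver, 200 mm, lying. Origin: centre of its underside.
- grease_tin: Bystander: yellow grease tin, 76 mm in diameter, 90 mm tall, standing. Origin: centre of its underside.
Mind the look-alikes: they are no part of the job. What is shaped like the section1 but turquoise is not meant. Leave any pink look-alike of the section4 alone.

How it is judged (in metres and radians):
On the way:
1. the whole bank is closed up: every section stands flush in the row against the rail, with no protector in a port yet (x of section1 in the frame of fixture between -0.004 and 0.004 m and height (world z) of each of section1, section2, section3, section4 below 0.004 m and angle between each of section1, section2, section3, section4's own z axis and vertical below 0.06 rad and angle between the y axis of each of section1, section2, section3, section4 and the y axis of fixture, either way round below 0.06 rad and y of section1 in the frame of fixture between -0.195 and -0.02 m and (y of section1 in the frame of fixture above -0.0295 m or horizontal distance between section1 and section2 below 0.0565 m or horizontal distance between section1 and section3 below 0.0565 m or horizontal distance between section1 and section4 below 0.0565 m) and x of section2 in the frame of fixture between -0.004 and 0.004 m and y of section2 in the frame of fixture between -0.195 and -0.02 m and (y of section2 in the frame of fixture above -0.0295 m or horizontal distance between section2 and section1 below 0.0565 m or horizontal distance between section2 and section3 below 0.0565 m or horizontal distance between section2 and section4 below 0.0565 m) and x of section3 in the frame of fixture between -0.004 and 0.004 m and y of section3 in the frame of fixture between -0.195 and -0.02 m and (y of section3 in the frame of fixture above -0.0295 m or horizontal distance between section3 and section1 below 0.0565 m or horizontal distance between section3 and section2 below 0.0565 m or horizontal distance between section3 and section4 below 0.0565 m) and x of section4 in the frame of fixture between -0.004 and 0.004 m and y of section4 in the frame of fixture between -0.195 and -0.02 m and (y of section4 in the frame of fixture above -0.0295 m or horizontal distance between section4 and section1 below 0.0565 m or horizontal distance between section4 and section2 below 0.0565 m or horizontal distance between section4 and section3 below 0.0565 m) and (y of section1 in the frame of fixture between -0.0295 and -0.024 m or y of section2 in the frame of fixture between -0.0295 and -0.024 m or y of section3 in the frame of fixture between -0.0295 and -0.024 m or y of section4 in the frame of fixture between -0.0295 and -0.024 m) and (y of section1 in the frame of fixture between -0.0845 and -0.078 m or y of section2 in the frame of fixture between -0.0845 and -0.078 m or y of section3 in the frame of fixture between -0.0845 and -0.078 m or y of section4 in the frame of fixture between -0.0845 and -0.078 m) and (y of section1 in the frame of fixture between -0.1395 and -0.132 m or y of section2 in the frame of fixture between -0.1395 and -0.132 m or y of section3 in the frame of fixture between -0.1395 and -0.132 m or y of section4 in the frame of fixture between -0.1395 and -0.132 m) and height (world z) of each of protector1, protector2, protector3, protector4 below 0.03 m), for 0.2 s.
At the end, for the whole second after the job is handed in: Every section upright in the row, within 4 mm of the rail line and 0.06 rad of square, first within 2.5 mm of the inlet, each within 2.5 mm of a neighbour, no empty place between; every protector upright in a port, within 7 mm of centre, stem 24 mm deep or more; all at rest (x of section1 in the frame of fixture between -0.004 and 0.004 m and height (world z) of each of section1, section2, section3, section4 below 0.004 m and angle between each of section1, section2, section3, section4's own z axis and vertical below 0.06 rad and angle between the y axis of each of section1, section2, section3, section4 and the y axis of fixture, either way round below 0.06 rad and y of section1 in the frame of fixture between -0.195 and -0.02 m and (y of section1 in the frame of fixture above -0.0295 m or horizontal distance between section1 and section2 below 0.0565 m or horizontal distance between section1 and section3 below 0.0565 m or horizontal distance between section1 and section4 below 0.0565 m) and x of section2 in the frame of fixture between -0.004 and 0.004 m and y of section2 in the frame of fixture between -0.195 and -0.02 m and (y of section2 in the frame of fixture above -0.0295 m or horizontal distance between section2 and section1 below 0.0565 m or horizontal distance between section2 and section3 below 0.0565 m or horizontal distance between section2 and section4 below 0.0565 m) and x of section3 in the frame of fixture between -0.004 and 0.004 m and y of section3 in the frame of fixture between -0.195 and -0.02 m and (y of section3 in the frame of fixture above -0.0295 m or horizontal distance between section3 and section1 below 0.0565 m or horizontal distance between section3 and section2 below 0.0565 m or horizontal distance between section3 and section4 below 0.0565 m) and x of section4 in the frame of fixture between -0.004 and 0.004 m and y of section4 in the frame of fixture between -0.195 and -0.02 m and (y of section4 in the frame of fixture above -0.0295 m or horizontal distance between section4 and section1 below 0.0565 m or horizontal distance between section4 and section2 below 0.0565 m or horizontal distance between section4 and section3 below 0.0565 m) and (y of section1 in the frame of fixture between -0.0295 and -0.024 m or y of section2 in the frame of fixture between -0.0295 and -0.024 m or y of section3 in the frame of fixture between -0.0295 and -0.024 m or y of section4 in the frame of fixture between -0.0295 and -0.024 m) and (y of section1 in the frame of fixture between -0.0845 and -0.078 m or y of section2 in the frame of fixture between -0.0845 and -0.078 m or y of section3 in the frame of fixture between -0.0845 and -0.078 m or y of section4 in the frame of fixture between -0.0845 and -0.078 m) and (y of section1 in the frame of fixture between -0.1395 and -0.132 m or y of section2 in the frame of fixture between -0.1395 and -0.132 m or y of section3 in the frame of fixture between -0.1395 and -0.132 m or y of section4 in the frame of fixture between -0.1395 and -0.132 m) and angle between each of protector1, protector2, protector3, protector4's own z axis and vertical below 0.12 rad and ((horizontal distance between protector1 and inlet_port below 0.007 m and z of protector1 in the frame of inlet_port below -0.024 m) or (horizontal distance between protector1 and section1_port below 0.007 m and z of protector1 in the frame of section1_port below -0.024 m) or (horizontal distance between protector1 and section2_port below 0.007 m and z of protector1 in the frame of section2_port below -0.024 m) or (horizontal distance between protector1 and section3_port below 0.007 m and z of protector1 in the frame of section3_port below -0.024 m) or (horizontal distance between protector1 and section4_port below 0.007 m and z of protector1 in the frame of section4_port below -0.024 m)) and ((horizontal distance between protector2 and inlet_port below 0.007 m and z of protector2 in the frame of inlet_port below -0.024 m) or (horizontal distance between protector2 and section1_port below 0.007 m and z of protector2 in the frame of section1_port below -0.024 m) or (horizontal distance between protector2 and section2_port below 0.007 m and z of protector2 in the frame of section2_port below -0.024 m) or (horizontal distance between protector2 and section3_port below 0.007 m and z of protector2 in the frame of section3_port below -0.024 m) or (horizontal distance between protector2 and section4_port below 0.007 m and z of protector2 in the frame of section4_port below -0.024 m)) and ((horizontal distance between protector3 and inlet_port below 0.007 m and z of protector3 in the frame of inlet_port below -0.024 m) or (horizontal distance between protector3 and section1_port below 0.007 m and z of protector3 in the frame of section1_port below -0.024 m) or (horizontal distance between protector3 and section2_port below 0.007 m and z of protector3 in the frame of section2_port below -0.024 m) or (horizontal distance between protector3 and section3_port below 0.007 m and z of protector3 in the frame of section3_port below -0.024 m) or (horizontal distance between protector3 and section4_port below 0.007 m and z of protector3 in the frame of section4_port below -0.024 m)) and ((horizontal distance between protector4 and inlet_port below 0.007 m and z of protector4 in the frame of inlet_port below -0.024 m) or (horizontal distance between protector4 and section1_port below 0.007 m and z of protector4 in the frame of section1_port below -0.024 m) or (horizontal distance between protector4 and section2_port below 0.007 m and z of protector4 in the frame of section2_port below -0.024 m) or (horizontal distance between protector4 and section3_port below 0.007 m and z of protector4 in the frame of section3_port below -0.024 m) or (horizontal distance between protector4 and section4_port below 0.007 m and z of protector4 in the frame of section4_port below -0.024 m)) and linear speed of each of section1, section2, section3, section4, protector1, protector2, protector3, protector4 below 0.02 m/s); the robot touches nothing.
It fails at once if one of the other things on the bench (adapter, coupler, bracket, wrench, screwdriver, tin) is shifted more than 30 mm (distance of any of adapter, coupler, bracket, wrench, screwdriver, grease_tin from where it was at the start of the episode above 0.03 m).
Of section1, section2, section3, section4 only 3 to 4 are there at a start; the rules pass over those that are not, and their reading is None.
Of protector1, protector2, protector3, protector4 only 3 to 4 are there at a start; the rules pass over those that are not, and their reading is None.
At some moment in a run one of section1, section2, section3, section4 may be knocked a few centimetres aside while the robot is not near it.
It also fails if it takes over 210 s, if anything falls off the work surface, if the arm or the gripper's body presses on something with over 40 N, if the wrist force passes 120 N, or if a joint passes its speed limit or range.

## Robot

A 6-joint arm with a two-finger parallel gripper is mounted at the origin on the work surface. World frame = base frame: x ahead of the robot, y to its left, z up, the work surface at z = 0. Lengths are in m, angles in degrees, forces in N, time in s.
With the tool pointing down it reaches from about 0.3 to 0.775 m from the base axis. Payload 14.6 kg.
Tool frame: the origin (TCP) lies on the front face of the gripper's body, between the roots of the fingers; the fingertips stand 73 mm ahead of it and the grasp point (between the pads) lies 54 mm ahead of it; z points along the fingers, y is the line along which they close (so a half turn about z gives the same grasp; the last joint's range is limited). The gripper opens to 85 mm and grips with 20 to 120 N. Pads are 22 mm wide; open, the fingers measure 114 mm over their backs; the gripper's body (76 mm by 85 mm) begins 54 mm behind the grasp point. The pads swing forward as they close: fully open they stand 13 mm farther back than shut.
Start: joints at [-79.504, 17.183, 87.147, -0, 75.671, -3.816], TCP at [0.136, -0.533, 0.304] pointing down, gripper open.
Joint ranges: [-173.82, 173.82], [-45.26, 126.66], [13.44, 144.39], [-59.66, 239.66], [0, 175.72], [-146.38, 146.38]. Speed limits (degrees/s): [127.2, 127.2, 147.25, 180, 180, 180].

## Interface

Orientations are given as [roll, pitch, yaw] about the fixed x, y, z axes, in that order (R = Rz(yaw) Ry(pitch) Rx(roll)).
In Python, from plant import arm gives the robot as it stands.
- The arm moves only by the tool send_rows, never from a script. Its argument "increments" is a list that holds one entry, the list of rows, each a list of 4 numbers: the shift along the tool's x, y, z as a fraction of full scale, then the turn about the tool's z as a fraction of full scale. In form: [[[x, y, z, spin], ...]]. A call has 1 to 5 rows; each row is the pose to reach, as a shift and turn from the pose commanded when the call began, along the tool's axes at that moment; what a row does not reach only later rows make up. Full scale, the value 1, is 0.6 m for a shift and 2 rad for a turn. A row lasts 1/10 s, in which the tool goes at most 50 mm and 8.59 degrees, less where a joint would pass 70% of its speed; a pose out of reach is approached as far as the arm can. A call with a number of a shift or a turn outside -1 to 1 is refused whole. A call with a gripper value outside its range is refused whole. "hand" is the finger opening in mm, from 0 to 85.4, set as the call begins (left out, the last holds). The fingers move at their own pace and stop on an object; "squeeze" is the grip in N (left out, the last holds). Time passes only in rows, so rows that repeat a pose let the fingers close. It gives the time, the measured TCP pose, the force, the opening and the grip force at its end, in the units of the state.
- arm.get_state(): the state, without advancing time (a new reading comes with each control period).
- arm.get_image(name): name is "scene" or "side" or "wrist"; returns the picture (480x640x3 uint8, blue, green, red); there is no depth.
- arm.camera_params(name): a dict with "camera_matrix" (3x3 intrinsics, pixels), "dist_coeffs" ([k1, k2, p1, p2, k3] as OpenCV has them; the pictures are not rectified), "rvec" (rotation vector, rad) and "tvec" (3), from world to camera coordinates, as OpenCV has them. Camera axes: x right, y down, z forward; pixel columns grow to the right and rows downward; lengths in m; the calibration is good to about 2 mm. A picture is of the moment at which its call begins: read the wrist's pose just before it. camera_params takes no time and is no camera call; for the wrist camera it gives the pose at the moment of the call.
- arm.finish_job(): hands the job in; it is judged then, once.
The state is a dict: "time_s": time; "q": joint angles; "qd": joint speeds; "joint_efforts": joint torques, N m; "tool_pos": TCP position; "tcp_rot": TCP orientation; "force": force on the tool from outside, world axes, zero at the start; "moment": the same for the moment, N m; "width": finger opening in m; "gripper_force": force on a finger pad.
Only numpy, scipy, OpenCV 4.12 (cv2) and the standard library are available. Lean on these libraries where they do the work, as an engineer would, in place of code of your own. Each camera call takes 0.05 s, during which the arm holds its last target. There are 200 camera calls.

## Working session

There is one attempt and no reset: what is moved stays moved. The work goes in short steps, Python scripts to look and compute and a tool call to move; the robot and the scene stay as the last step left them, time stands still between calls to the robot, and variables do not carry over. Pictures are saved under pics/ and viewed, at most 14 in all, crops included, and the job is handed in when it is done.

Besides the shell and the picture viewer there is one more tool, called as name(argument=value, ...) on one line, values as JSON. send_rows: Moves the arm, as the interface text tells. Its arguments: {"type":"object","properties":{"increments":{"type":"array"},"hand":{"type":"number"},"squeeze":{"type":"number"}},"required":["increments"]}

```bash
ls; mkdir -p pics; python3 - <<'E'
from plant import arm
import cv2,numpy as np
s=arm.get_state();print(s)
for n in["scene","side"]:
    im=arm.get_image(n);cv2.imwrite(f"pics/{n}0.png",im)
    p=arm.camera_params(n);print(n,p)
E
```

```text
pics
{'time_s': 0.0, 'q': array([-7.95027179e+01,  1.72152343e+01,  8.71794768e+01, -1.75969533e-03,
        7.56706091e+01, -3.81609002e+00]), 'qd': array([ 0.0664572 , -0.03729262, -0.07550362,  0.06508761,  0.06353743,
        0.04809216]), 'joint_efforts': array([ 2.44316816e-04, -5.43502522e+01, -3.61790586e+01, -5.60152671e-05,
        4.09463304e-03, -9.46119087e-06]), 'tool_pos': array([ 0.13593747, -0.53278489,  0.30333112]), 'tcp_rot': array([-1.79934711e+02, -2.64665586e-03,  1.43138071e+01]), 'force': array([ 0.59778864, -0.27815171,  0.05906472]), 'moment': array([ 0.05540947, -0.0187258 ,  0.04209096]), 'gripper_force': 0.0, 'width': 0.08504908288288102}
scene {'camera_matrix': array([[463.69534884,   0.        , 315.82978434],
       [  0.        , 463.69534884, 229.63598528],
       [  0.        ,   0.        ,   1.        ]]), 'dist_coeffs': array([0.02854549, 0.        , 0.        , 0.        , 0.        ]), 'rvec': array([ 2.04806183,  0.88159365, -0.46114368]), 'tvec': array([-0.36781758, -0.16815817,  1.48886367])}
side {'camera_matrix': array([[564.44131222,   0.        , 319.65282825],
       [  0.        , 564.44131222, 247.14040107],
       [  0.        ,   0.        ,   1.        ]]), 'dist_coeffs': array([-0.02455472,  0.        ,  0.        ,  0.        ,  0.        ]), 'rvec': array([ 0.92019322, -2.59819791,  0.90673601]), 'tvec': array([0.4065337 , 0.30995473, 1.11574544])}
```

View pics/scene0.png

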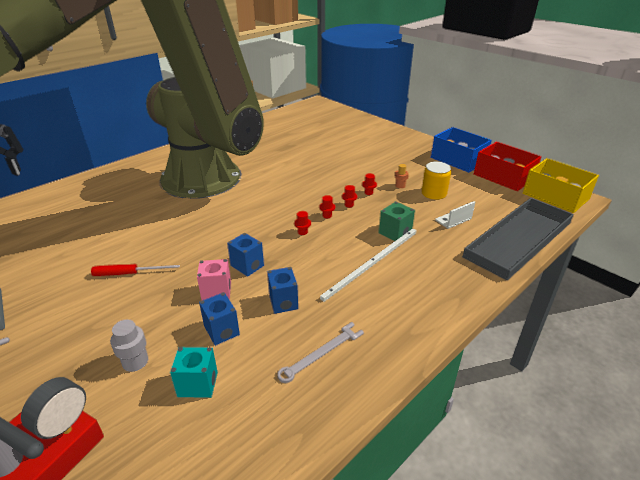

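View pics/side0.png

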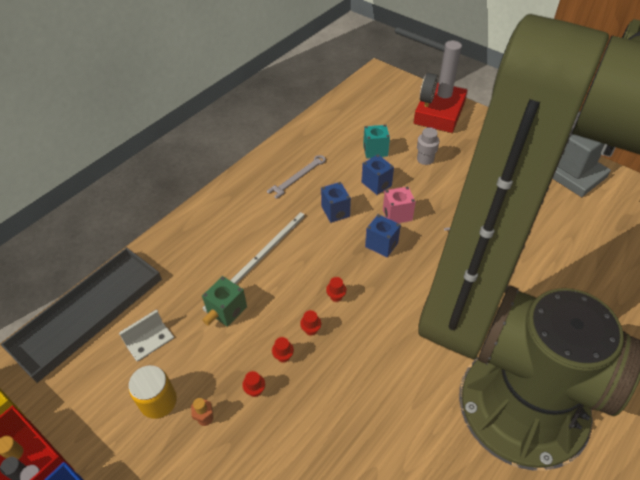

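Scene view: the blue sections are at about (245,253), (283,290) and (220,318), so one is absent. There are four red protectors at (302,222), (327,206), (349,195) and (369,183). The green inlet is at (397,220), with the rail running to (322,298). The look-alikes are pink at (213,278) and turquoise at (194,372). The three blue ones match by colour. Next I'll measure by rectifying both views onto the top plane and intersecting the masks.

```bash
cat > h.py <<'E'
from plant import arm
import cv2,numpy as np
X0,Y0,S=0.1,-0.75,1000  # grid: col=(x-X0)*S, row=(y-Y0)*S
W,H=800,1100
def rect(im,p,z,x0=X0,y0=Y0,s=S,w=W,h=H):
    c,r=np.meshgrid(np.arange(w),np.arange(h))
    P=np.stack([x0+c/s,y0+r/s,np.full(c.shape,z)],-1).reshape(-1,3).astype(float)
    uv,_=cv2.projectPoints(P,p["rvec"],p["tvec"],p["camera_matrix"],p["dist_coeffs"])
    uv=uv.reshape(h,w,2).astype(np.float32)
    return cv2.remap(im,uv[...,0],uv[...,1],cv2.INTER_LINEAR)
R={"blue":((105,120,40),(125,255,255)),"green":((60,80,30),(82,255,255)),"red":((0,190,90),(6,255,255)),
   "rail":((0,0,150),(180,60,255))}
def mask(im,c):
    return cv2.inRange(cv2.cvtColor(im,cv2.COLOR_BGR2HSV),*R[c])
def inter(ims,c,z):
    m=None
    for im,p in ims:
        a=mask(rect(im,p,z),c); m=a if m is None else m&a
    return m
def blobs(m,amin):
    out=[]
    for c in cv2.findContours(m,cv2.RETR_EXTERNAL,cv2.CHAIN_APPROX_NONE)[0]:
        if cv2.contourArea(c)>amin:
            (a,b),(w,h),t=cv2.minAreaRect(c)
            out.append((X0+a/S,Y0+b/S,w,h,t,cv2.contourArea(c)))
    return out
def to(x,y,z,yaw,st=None):
    "increments from the measured pose to the TCP pose"
    st=st or arm.get_state();p=st["tool_pos"];a=np.radians(st["tcp_rot"][2])
    d=np.array([x,y,z])-p
    dy=(yaw-st["tcp_rot"][2]+90)%180-90
    return np.round([(d[0]*np.cos(a)+d[1]*np.sin(a))/.6,(d[0]*np.sin(a)-d[1]*np.cos(a))/.6,-d[2]/.6,-np.radians(dy)/2],4).tolist()
E
python3 - <<'E'
from h import *
ims=[(cv2.imread(f"pics/{n}0.png"),arm.camera_params(n)) for n in("scene","side")]
for c,z,a in(("blue",.07,800),("green",.07,800),("red",.06,150)):
    for b in blobs(inter(ims,c,z),a): print(c,np.round(b,3))
v=[rect(im,p,.07) for im,p in ims]
cv2.imwrite("pics/r0.png",np.hstack([cv2.resize(i,(400,550)) for i in v]))
E
```

```text
blue [ 4.5700e-01 -1.5400e-01  5.6766e+01  4.7260e+01  5.1940e+00  2.3065e+03]
blue [ 6.1300e-01 -1.6900e-01  4.7646e+01  5.4509e+01  6.1390e+01  2.2590e+03]
blue [ 5.9000e-01 -3.1600e-01  4.9019e+01  5.8763e+01  7.7005e+01  2.3435e+03]
green [6.1800e-01 2.1400e-01 5.7071e+01 5.9426e+01 2.0450e+00 2.8905e+03]
red [4.36e-01 3.16e-01 2.40e+01 2.70e+01 9.00e+01 5.22e+02]
red [4.4100e-01 2.2200e-01 2.6870e+01 2.4749e+01 4.5000e+01 5.2150e+02]
red [4.380e-01 1.370e-01 2.400e+01 2.700e+01 9.000e+01 5.205e+02]
red [4.4900e-01 3.5000e-02 2.5456e+01 2.5456e+01 4.5000e+01 5.1600e+02]
red [  0.644  -0.609  18.341  27.828  18.435 353.5  ]
red [  0.586  -0.678  16.     41.     90.    268.5  ]
```

View pics/r0.png

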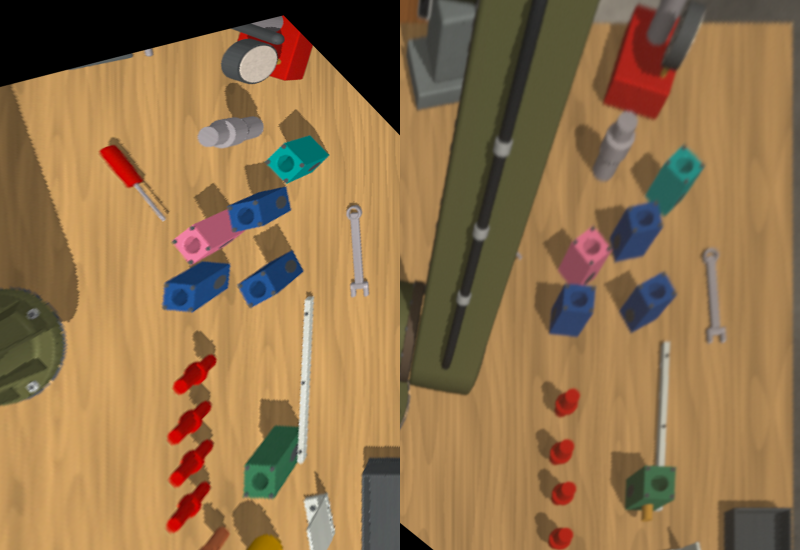

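```bash
python3 - <<'E'
from h import *
ims=[(cv2.imread(f"pics/{n}0.png"),arm.camera_params(n)) for n in("scene","side")]
for i in ims+[None]:
    m=inter([i] if i else ims,"rail",.012); m[:, :520]=0; m[:,720:]=0; m[:560]=0;m[990:]=0
    for b in blobs(m,700): print("rail",np.round(b,3))
    if i: # left edge (guiding side) fit on rows in y -0.08..0.15
        e=[(np.flatnonzero(m[r,560:680]).min()+560,np.flatnonzero(m[r,560:680]).max()+560,r) for r in range(680,880,4) if m[r,560:680].any()]
        e=np.array(e,float); 
        for k in(0,1): f=np.polyfit(e[:,2],e[:,k],1); print("edge",np.degrees(np.arctan(f[0])),X0+np.polyval(f,750)/S,"res",np.std(np.polyval(f,e[:,2])-e[:,k]))
print("B grasp",to(.613,-.169,.25,61.4))
E
```

```text
rail [6.67000e-01 6.20000e-02 2.03000e+01 3.55188e+02 2.63200e+00 6.14050e+03]
rail [ 7.8300e-01 -1.5300e-01  7.4701e+01  3.8448e+01  8.6186e+01  1.4220e+03]
edge -0.9064770305685109 0.6614830252100841 res 1.2346039116767393
edge -2.6434956412896815 0.6784127731092437 res 0.4926816153152343
rail [6.6000e-01 1.1600e-01 1.2169e+01 8.1416e+01 2.6030e+00 8.7200e+02]
rail [ 6.6500e-01 -2.0000e-03  1.1796e+01  1.4352e+02  2.5110e+00  1.4465e+03]
edge -0.8302528421522575 0.6610656314535346 res 0.6101453249833216
edge -2.5035314834935 0.6704484958300239 res 0.43316007702901727
rail [6.6000e-01 1.1600e-01 1.1922e+01 8.1409e+01 2.5450e+00 8.2450e+02]
rail [ 6.66000e-01 -1.00000e-03  1.16060e+01  1.43552e+02  2.72600e+00
  1.38550e+03]
B grasp [0.9203, -0.391, 0.089, -0.4109]
```

send_rows(increments=[[[0.368, -0.156, 0.035, 0], [0.368, -0.156, 0.035, 0], [0.368, -0.156, 0.035, 0], [0.368, -0.156, 0.035, 0], [0.368, -0.156, 0.035, 0]]], hand=85)

```text
time_s: 0.6
tool_pos: [0.3283, -0.3858, 0.2825]
tcp_rot: [-180.0, 0.0, 14.4]
force: [0.1, -0.3, -0.1]
width: 0.085
gripper_force: 0.0
```

send_rows(increments=[[[0.368, -0.156, 0.035, 0], [0.368, -0.156, 0.035, 0], [0.368, -0.156, 0.035, 0], [0.368, -0.156, 0.035, 0], [0.368, -0.156, 0.035, 0]]])

```text
time_s: 1.1
tool_pos: [0.5192, -0.2403, 0.2613]
tcp_rot: [-180.0, 0.0, 14.4]
force: [-0.2, -1.2, 0.4]
width: 0.0851
gripper_force: 0.0
```

send_rows(increments=[[[0.184, -0.078, 0.018, -0.37], [0.184, -0.078, 0.018, -0.37], [0.184, -0.078, 0.018, -0.37], [0.184, -0.078, 0.018, -0.37], [0.184, -0.078, 0.018, -0.37]]])

```text
time_s: 1.6
tool_pos: [0.6133, -0.1689, 0.2501]
tcp_rot: [-179.9, 0.0, 57.1]
force: [0.3, 0.4, 0.4]
width: 0.0849
gripper_force: 0.0
```

```bash
python3 - <<'E'
from h import *
p=arm.camera_params("wrist");im=arm.get_image("wrist");cv2.imwrite("pics/w1.png",im)
s=arm.get_state();print(s["time_s"],s["tool_pos"],s["tcp_rot"],s["q"][5],s["force"])
r=rect(im,p,.07,.613-.08,-.169-.08,2500,400,400)
v=cv2.inRange(cv2.cvtColor(r,cv2.COLOR_BGR2HSV),*R["blue"]); print((v>0).mean())
cv2.imwrite("pics/w1r.png",np.hstack([cv2.resize(im,(533,400)),r])[:, :800] if 0 else np.hstack([cv2.resize(im,(400,300)),cv2.resize(r,(300,300))]))
print("B",to(.613,-.169,.25,61.4))
E
```

```text
1.65 [ 0.61311955 -0.16927637  0.25035287] [-1.79935201e+02  1.78074036e-02  5.75959577e+01] 13.672119717400495 [ 0.5963662  -0.2278892  -0.04049528]
0.1347125
B [0.0003, -0.0004, 0.0006, -0.0332]
```

View pics/w1r.png

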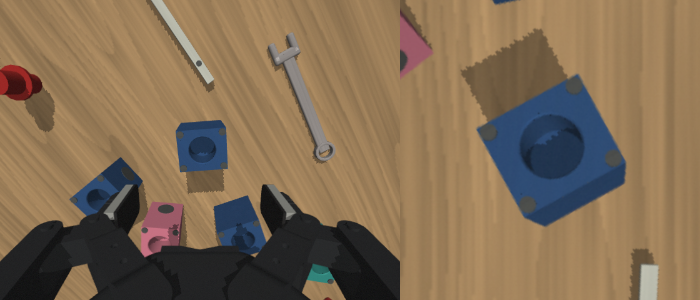

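Wrist view: section B sits at about (202,148), blue with its port open. The rectified centre is about (0.614,-0.169) with its long axis at -28°, which agrees with the two-view measurement. I'll grip it.

send_rows(increments=[[[0, 0, 0, -0.033], [0, 0, 0.1, -0.033], [0, 0, 0.18, -0.033], [0, 0, 0.24, -0.033], [0, 0, 0.25, -0.033]]])

```text
time_s: 2.15
tool_pos: [0.6107, -0.1691, 0.0955]
tcp_rot: [-179.5, 0.1, 60.3]
force: [-0.0, 0.1, 0.5]
width: 0.0853
gripper_force: 0.0
```

send_rows(increments=[[[0, 0, 0, 0], [0, 0, 0, 0], [0, 0, 0, 0], [0, 0, 0, 0], [0, 0, 0, 0]]], hand=40, squeeze=50)

```text
time_s: 2.65
tool_pos: [0.614, -0.1701, 0.1039]
tcp_rot: [179.7, -0.1, 60.5]
force: [1.5, -1.4, 7.7]
width: 0.0615
gripper_force: 58.1
```

send_rows(increments=[[[0, 0, -0.01, 0], [0, 0, -0.04, 0], [0, 0, -0.07, 0], [0, 0, -0.1, 0], [0, 0, -0.1, 0]]])

```text
time_s: 3.15
tool_pos: [0.6136, -0.1699, 0.1639]
tcp_rot: [179.8, -0.0, 60.5]
force: [-0.2, -0.2, -6.0]
width: 0.0614
gripper_force: 57.3
```

```bash
python3 - <<'E'
from h import *
s=arm.get_state();print(s["tool_pos"],s["tcp_rot"],s["width"],s["force"])
print(to(.6225,.146,.16,92.55))
E
```

```text
[ 0.61360846 -0.16985608  0.1639217 ] [ 1.79784274e+02 -4.29245915e-02  6.04891545e+01] 0.06141624281104262 [-0.16702444 -0.24143422 -6.04301608]
[0.4654, -0.2464, 0.0065, -0.2798]
```

send_rows(increments=[[[0.06, -0.033, 0, 0], [0.12, -0.066, 0, 0], [0.18, -0.099, 0, 0], [0.23, -0.126, 0, 0], [0.23, -0.126, 0, 0]]])

```text
time_s: 3.65
tool_pos: [0.6146, -0.0082, 0.1601]
tcp_rot: [-179.9, 0.0, 60.7]
force: [0.2, -0.5, -7.3]
width: 0.0612
gripper_force: 57.8
```

send_rows(increments=[[[0.06, -0.033, 0, -0.07], [0.12, -0.066, 0, -0.14], [0.18, -0.099, 0, -0.21], [0.229, -0.125, 0, -0.28], [0.229, -0.125, 0, -0.28]]])

```text
time_s: 4.15
tool_pos: [0.6168, 0.1478, 0.16]
tcp_rot: [-179.9, -0.0, 93.1]
force: [0.0, -0.7, -6.8]
width: 0.0612
gripper_force: 58.0
```

```bash
python3 - <<'E'
from h import *
im=arm.get_image("scene");p=arm.camera_params("scene")
im2=arm.get_image("side")
cv2.imwrite("pics/s2.png",np.hstack([im[140:340,240:490],im2[200:400,150:400]]).repeat(2,0).repeat(2,1)[:,:1000][:, 100:900])
s=arm.get_state();print(s["tool_pos"],s["tcp_rot"],s["width"],s["force"])
print(to(.6181,.144,.11,92.55))
E
```

```text
[0.61711769 0.14441074 0.16006435] [-1.79907737e+02  2.36358969e-02  9.25991293e+01] 0.06093978487135241 [ 0.27160134 -0.0814186  -7.66088531]
[-0.0008, 0.0016, 0.0834, 0.0004]
```

View pics/s2.png

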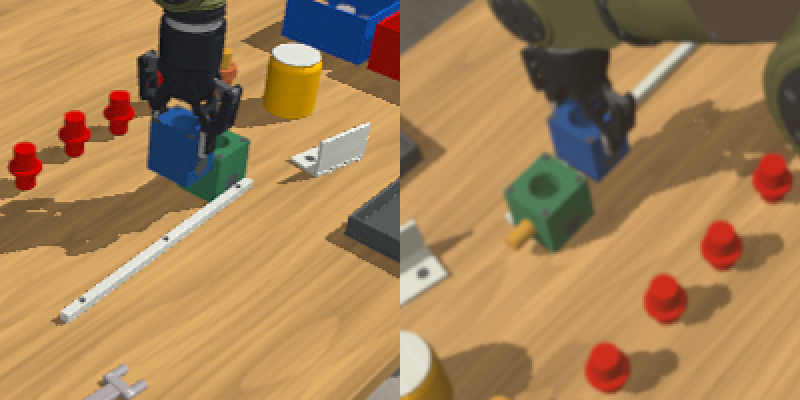

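Scene and side crops: the held section hangs upright just ahead of the green inlet face, clear of the rail. I'll lower it and then nudge until contact.

send_rows(increments=[[[0, 0, 0.05, 0], [0, 0, 0.08, 0], [0, 0, 0.09, 0], [0, 0, 0.093, 0], [0, 0, 0.093, 0]]])

```text
time_s: 4.75
tool_pos: [0.6179, 0.1436, 0.1059]
tcp_rot: [179.9, -0.0, 92.5]
force: [-0.7, 0.4, -7.0]
width: 0.0615
gripper_force: 57.8
```

send_rows(increments=[[[0.002, 0.001, 0, 0], [0.004, 0.002, 0, 0], [0.006, 0.003, 0, 0], [0.008, 0.004, 0, 0], [0.008, 0.004, 0, 0]]])

```text
time_s: 5.25
tool_pos: [0.6198, 0.1493, 0.1054]
tcp_rot: [180.0, -0.0, 92.6]
force: [0.6, -0.6, -7.1]
width: 0.0613
gripper_force: 57.9
```

send_rows(increments=[[[0, 0, 0.002, 0], [0, 0, 0.003, 0], [0, 0, 0.005, 0], [0, 0, 0.006, 0], [0, 0, 0.006, 0]]])

```text
time_s: 5.75
tool_pos: [0.6199, 0.1491, 0.104]
tcp_rot: [179.9, -0.0, 92.6]
force: [-13.3, -2.0, 16.5]
width: 0.0617
gripper_force: 60.5
```

send_rows(increments=[[[0.003, 0, 0, 0], [0.004, 0, 0, 0], [0.006, 0, 0, 0], [0.007, 0, 0, 0], [0.007, 0, 0, 0]]])

```text
time_s: 6.25
tool_pos: [0.6208, 0.1524, 0.104]
tcp_rot: [179.8, 0.0, 92.6]
force: [-0.5, -8.5, 9.6]
width: 0.0617
gripper_force: 60.0
```

send_rows(increments=[[[0, 0.001, 0, 0], [0, 0.002, 0, 0], [0, 0.003, 0, 0], [0, 0.003, 0, 0], [0, 0.003, 0, 0]]])

```text
time_s: 6.75
tool_pos: [0.6219, 0.1528, 0.1039]
tcp_rot: [179.9, 0.0, 92.6]
force: [-10.3, -6.5, 15.1]
width: 0.0609
gripper_force: 60.5
```

send_rows(increments=[[[0.002, 0, 0, 0], [0.003, 0, 0, 0], [0.005, 0, 0, 0], [0.005, 0, 0, 0], [0.005, 0, 0, 0]]])

```text
time_s: 7.25
tool_pos: [0.6222, 0.1539, 0.104]
tcp_rot: [179.9, 0.2, 92.5]
force: [-8.6, -21.2, 16.5]
width: 0.0612
gripper_force: 60.2
```

send_rows(increments=[[[0, 0.002, 0, 0], [0, 0.003, 0, 0], [0, 0.004, 0, 0], [0, 0.004, 0, 0], [0, 0.004, 0, 0]]])

```text
time_s: 7.75
tool_pos: [0.623, 0.154, 0.104]
tcp_rot: [-179.8, 0.2, 92.5]
force: [-26.0, -23.0, 28.0]
width: 0.0614
gripper_force: 61.6
```

send_rows(increments=[[[0.002, 0, 0, 0], [0.004, 0, 0, 0], [0.005, 0, 0, 0], [0.005, 0, 0, 0], [0.005, 0, 0, 0]]])

```text
time_s: 8.25
tool_pos: [0.6232, 0.1547, 0.1039]
tcp_rot: [-179.8, 0.4, 92.5]
force: [-26.9, -41.0, 29.6]
width: 0.0612
gripper_force: 60.8
```

send_rows(increments=[[[0, 0, 0, 0], [0, 0, 0, 0], [0, 0, 0, 0], [0, 0, 0, 0], [0, 0, 0, 0]]], hand=82)

```text
time_s: 8.75
tool_pos: [0.6235, 0.1597, 0.1017]
tcp_rot: [180.0, -0.0, 92.6]
force: [0.7, 0.3, 1.2]
width: 0.0821
gripper_force: 0.0
```

```bash
python3 - <<'E'
from h import *
s=arm.get_state();print(s["tool_pos"],s["tcp_rot"],s["width"],s["force"])
E
```

```text
[0.62350581 0.15970094 0.10167356] [ 1.79989538e+02 -4.68744044e-03  9.25996719e+01] 0.08208125728864502 [0.67784066 0.27348738 1.24350858]
```

send_rows(increments=[[[0, 0, -0.06, 0], [0, 0, -0.14, 0], [0, 0, -0.2, 0], [-0.08, 0, -0.2, 0], [-0.16, 0, -0.2, 0]]], hand=85)

```text
time_s: 9.25
tool_pos: [0.6279, 0.0634, 0.2231]
tcp_rot: [179.9, 0.0, 92.7]
force: [1.5, 0.0, -0.9]
width: 0.085
gripper_force: 0.0
```

send_rows(increments=[[[-0.08, 0, 0, 0], [-0.16, 0, 0, 0], [-0.24, 0, 0, 0], [-0.32, 0, 0, 0], [-0.4, 0, 0, 0]]])

```text
time_s: 9.75
tool_pos: [0.6385, -0.1781, 0.2218]
tcp_rot: [180.0, 0.0, 92.6]
force: [0.2, 0.7, -0.6]
width: 0.0848
gripper_force: 0.0
```

```bash
cat > look.py <<'E'
from h import *
import sys
def look():
    ims=[]
    for n in("scene","side"):
        ims.append((arm.get_image(n),arm.camera_params(n)))
    for c,z,a in(("blue",.07,700),("green",.07,800),("red",.06,250)):
        for b in blobs(inter(ims,c,z),a):
            if b[1]>-.5: print(c,np.round(b,3).tolist())
    return ims
if __name__=="__main__":
    look(); s=arm.get_state();print(s["time_s"],s["tool_pos"],s["tcp_rot"])
E
python3 look.py; python3 -c "
from h import *
print(to(.590,-.316,.2,77))"
```

```text
blue [0.62, 0.154, 56.479, 47.491, 2.862, 2298.0]
green [0.618, 0.213, 57.178, 61.068, 2.045, 2987.5]
red [0.436, 0.315, 27.0, 25.0, 0.0, 519.0]
red [0.442, 0.223, 24.0, 27.0, 90.0, 516.0]
red [0.438, 0.137, 24.0, 27.0, 90.0, 518.0]
red [0.451, 0.038, 18.35, 25.896, 59.036, 352.0]
9.85 [ 0.63805393 -0.18162594  0.22134532] [1.79998598e+02 4.75212385e-02 9.22855022e+01]
[-0.2206, -0.089, 0.0356, 0.1334]
```

send_rows(increments=[[[-0.07, -0.03, 0, 0.03], [-0.14, -0.06, 0, 0.06], [-0.21, -0.089, 0, 0.1], [-0.22, -0.089, 0, 0.133], [-0.22, -0.089, 0, 0.133]]])

```text
time_s: 10.35
tool_pos: [0.5908, -0.3115, 0.2215]
tcp_rot: [-180.0, -0.0, 77.2]
force: [-0.5, -0.9, -0.4]
width: 0.0849
gripper_force: 0.0
```

```bash
cat > wl.py <<'E'
from h import *
import sys
# wrist: blue components rectified at z=.07, print world rects; saves the rectified view
def wl(name):
    p=arm.camera_params("wrist");im=arm.get_image("wrist");s=arm.get_state()
    r=rect(im,p,.07); m=cv2.morphologyEx(mask(r,"blue"),cv2.MORPH_CLOSE,np.ones((7,7)))
    for b in blobs(m,1500): print("w",np.round(b,3).tolist())
    cv2.imwrite(f"pics/{name}.png",im)
    print(s["time_s"],s["tool_pos"],s["tcp_rot"],s["width"],s["force"]); return r,im
if __name__=="__main__":
    x,y=float(sys.argv[2]),float(sys.argv[3])
    r,im=wl(sys.argv[1]); c,q=int((x-X0)*S),int((y-Y0)*S)
    cv2.imwrite(f"pics/{sys.argv[1]}r.png",np.hstack([cv2.resize(im,(400,300)),cv2.resize(r[q-75:q+75,c-75:c+75],(300,300))]))
E
python3 wl.py w3 .59 -.316;python3 -c "
from h import *
print(to(.590,-.316,.2,77))"
```

```text
w [0.502, 0.298, 38.348, 805.864, 82.725, 1696.0]
w [0.471, -0.163, 86.76, 70.43, 4.97, 4961.5]
w [0.591, -0.312, 64.675, 61.182, 77.905, 3540.0]
10.4 [ 0.59126667 -0.31026237  0.22150863] [-1.79993747e+02 -1.80796327e-02  7.73999561e+01] 0.08515528517556999 [0.25954551 0.1093615  0.0901742 ]
[-0.0098, 0.0, 0.0358, 0.0035]
```

View pics/w3r.png

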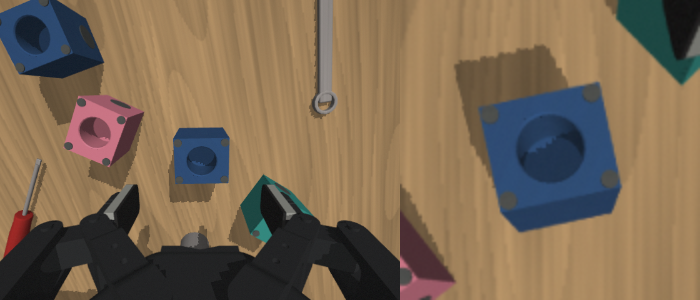

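Wrist view: blue C is at (202,157), with pink at (100,130) and turquoise at (270,210) on either side, both clear of the finger paths. C is the right colour and sits where it was measured, so I'll grip it.

send_rows(increments=[[[-0.0098, 0, 0, 0.003], [-0.0098, 0, 0.08, 0.003], [-0.0098, 0, 0.15, 0.003], [-0.0098, 0, 0.19, 0.003], [-0.0098, 0, 0.2, 0.003]]])

```text
time_s: 10.9
tool_pos: [0.5893, -0.3147, 0.0984]
tcp_rot: [-179.7, -0.1, 77.1]
force: [0.8, 0.2, 0.7]
width: 0.0852
gripper_force: 0.0
```

send_rows(increments=[[[0, 0, 0, 0], [0, 0, 0, 0], [0, 0, 0, 0], [0, 0, 0, 0], [0, 0, 0, 0]]], hand=40, squeeze=50)

```text
time_s: 11.4
tool_pos: [0.5906, -0.3164, 0.1037]
tcp_rot: [179.8, 0.0, 77.0]
force: [0.9, 0.8, 7.5]
width: 0.0615
gripper_force: 57.2
```

send_rows(increments=[[[0, 0, -0.02, 0], [0, 0, -0.06, 0], [0, 0, -0.11, 0], [0, 0, -0.15, 0], [0, 0, -0.15, 0]]])

```text
time_s: 11.9
tool_pos: [0.5907, -0.3168, 0.196]
tcp_rot: [179.7, 0.1, 77.0]
force: [-0.1, 0.0, -4.0]
width: 0.0615
gripper_force: 56.5
```

```bash
python3 -c "
from h import *
print(to(.6203,.089,.185,92.55))"
```

```text
[0.6701, -0.1041, 0.0183, -0.1358]
```

send_rows(increments=[[[0.06, -0.009, 0, 0], [0.13, -0.02, 0, 0], [0.2, -0.031, 0, 0], [0.27, -0.042, 0, 0], [0.3, -0.0465, 0, 0]]])

```text
time_s: 12.4
tool_pos: [0.6028, -0.1312, 0.1904]
tcp_rot: [-179.9, -0.0, 77.1]
force: [-0.9, 0.1, -5.7]
width: 0.0614
gripper_force: 56.6
```

send_rows(increments=[[[0.07, -0.011, 0, 0], [0.14, -0.022, 0, 0], [0.21, -0.033, 0, 0], [0.27, -0.042, 0, 0], [0.3, -0.0465, 0, 0]]])

```text
time_s: 12.9
tool_pos: [0.6162, 0.0496, 0.1906]
tcp_rot: [-179.9, 0.0, 77.1]
force: [-0.2, -0.8, -5.1]
width: 0.0617
gripper_force: 56.6
```

send_rows(increments=[[[0.03, -0.005, 0, -0.06], [0.05, -0.008, 0, -0.12], [0.07, -0.011, 0, -0.136], [0.07, -0.011, 0, -0.136], [0.07, -0.011, 0, -0.136]]])

```text
time_s: 13.4
tool_pos: [0.6195, 0.089, 0.1913]
tcp_rot: [-180.0, 0.0, 92.4]
force: [0.7, -0.8, -5.0]
width: 0.0614
gripper_force: 56.5
```

send_rows(increments=[[[0, 0, 0.06, 0], [0, 0, 0.11, 0], [0, 0, 0.125, 0], [0, 0, 0.128, 0], [0, 0, 0.128, 0]]])

```text
time_s: 13.9
tool_pos: [0.6201, 0.0892, 0.1161]
tcp_rot: [179.9, -0.0, 92.5]
force: [0.9, -0.1, -4.5]
width: 0.0613
gripper_force: 56.7
```

```bash
python3 -c "
from h import *
print(to(.6203,.089,.105,92.55))"
```

```text
[-0.0003, 0.0002, 0.0185, -0.0002]
```

send_rows(increments=[[[0, 0, 0.01, 0], [0, 0, 0.015, 0], [0, 0, 0.019, 0], [0, 0, 0.021, 0], [0, 0, 0.021, 0]]])

```text
time_s: 14.4
tool_pos: [0.6198, 0.0896, 0.1037]
tcp_rot: [180.0, -0.0, 92.6]
force: [-7.5, -1.3, 8.4]
width: 0.0613
gripper_force: 58.4
```

send_rows(increments=[[[0.003, 0.001, 0, 0], [0.006, 0.002, 0, 0], [0.009, 0.004, 0, 0], [0.012, 0.005, 0, 0], [0.012, 0.005, 0, 0]]])

```text
time_s: 14.9
tool_pos: [0.6231, 0.0967, 0.1037]
tcp_rot: [179.8, 0.0, 92.6]
force: [-0.4, -3.9, 7.0]
width: 0.0611
gripper_force: 58.4
```

send_rows(increments=[[[0.002, 0.001, 0, 0], [0.004, 0.002, 0, 0], [0.006, 0.003, 0, 0], [0.007, 0.004, 0, 0], [0.007, 0.004, 0, 0]]])

```text
time_s: 15.4
tool_pos: [0.6249, 0.1006, 0.1037]
tcp_rot: [179.9, 0.0, 92.6]
force: [-5.1, -6.5, 9.8]
width: 0.0612
gripper_force: 58.5
```

send_rows(increments=[[[0.001, 0.001, 0, 0], [0.002, 0.002, 0, 0], [0.004, 0.003, 0, 0], [0.004, 0.004, 0, 0], [0.004, 0.004, 0, 0]]])

```text
time_s: 15.9
tool_pos: [0.6257, 0.1011, 0.1039]
tcp_rot: [-179.7, 0.2, 92.5]
force: [-26.1, -23.4, 25.1]
width: 0.0614
gripper_force: 60.2
```

send_rows(increments=[[[0.002, 0, 0, 0], [0.004, 0, 0, 0], [0.005, 0, 0, 0], [0.005, 0, 0, 0], [0.005, 0, 0, 0]]])

```text
time_s: 16.4
tool_pos: [0.6257, 0.1016, 0.1038]
tcp_rot: [-179.7, 0.4, 92.4]
force: [-26.5, -43.0, 25.8]
width: 0.0615
gripper_force: 60.0
```

send_rows(increments=[[[0, 0, 0, 0], [0, 0, 0, 0], [0, 0, 0, 0], [0, 0, 0, 0], [0, 0, 0, 0]]], hand=82)

```text
time_s: 16.9
tool_pos: [0.6266, 0.1069, 0.1023]
tcp_rot: [180.0, -0.0, 92.6]
force: [-0.9, -0.4, -0.7]
width: 0.082
gripper_force: 0.0
```

send_rows(increments=[[[0, 0, -0.06, 0], [0, 0, -0.14, 0], [0, 0, -0.2, 0], [-0.08, -0.05, -0.2, 0], [-0.14, -0.1, -0.2, 0]]], hand=85)

```text
time_s: 17.4
tool_pos: [0.5721, 0.0224, 0.2232]
tcp_rot: [179.9, 0.0, 92.7]
force: [0.2, -1.1, -0.5]
width: 0.0852
gripper_force: 0.0
```

```bash
python3 look.py; python3 -c "
from h import *
print(to(.457,-.154,.21,95.2))"
```

```text
blue [0.622, 0.127, 57.048, 101.876, 2.322, 4972.5]
green [0.618, 0.213, 57.178, 61.068, 2.045, 2999.0]
red [0.436, 0.316, 24.0, 27.0, 90.0, 520.5]
red [0.438, 0.137, 24.0, 27.0, 90.0, 518.5]
red [0.448, 0.035, 24.0, 27.0, 90.0, 512.0]
17.5 [0.57006984 0.01956284 0.22225919] [-1.79915006e+02  2.45615962e-02  9.24113935e+01]
[-0.2811, -0.2005, 0.0204, -0.0243]
```

send_rows(increments=[[[-0.07, -0.05, 0, -0.024], [-0.14, -0.1, 0, -0.024], [-0.21, -0.15, 0, -0.024], [-0.28, -0.2, 0, -0.024], [-0.28, -0.2, 0, -0.024]]])

```text
time_s: 18.0
tool_pos: [0.4583, -0.1534, 0.2225]
tcp_rot: [-180.0, 0.0, 95.1]
force: [0.4, 0.7, 0.8]
width: 0.085
gripper_force: 0.0
```

```bash
python3 wl.py w4 .457 -.154;python3 look.py;python3 -c "
from h import *
print(to(.457,-.154,.1,95.2))"
```

```text
w [0.456, -0.15, 61.021, 63.647, 5.194, 3495.5]
18.05 [ 0.45910785 -0.15252105  0.22257493] [1.79979266e+02 1.92004981e-02 9.51436368e+01] 0.08493493948286501 [ 0.54289081 -0.02020254  0.30375007]
blue [0.622, 0.127, 57.2, 101.87, 2.386, 4969.0]
blue [0.457, -0.154, 56.817, 47.364, 5.711, 2311.5]
green [0.618, 0.213, 57.178, 61.068, 2.045, 2997.0]
red [0.436, 0.316, 24.0, 27.0, 90.0, 522.0]
red [0.442, 0.223, 24.0, 27.0, 90.0, 517.0]
red [0.438, 0.137, 24.0, 27.0, 90.0, 518.0]
red [0.448, 0.035, 24.0, 27.0, 90.0, 511.0]
18.15 [ 0.46056503 -0.15030968  0.22247383] [1.79967676e+02 8.55479708e-04 9.52900599e+01]
[-0.0056, -0.0065, 0.2041, 0.0008]
```

View pics/w4r.png

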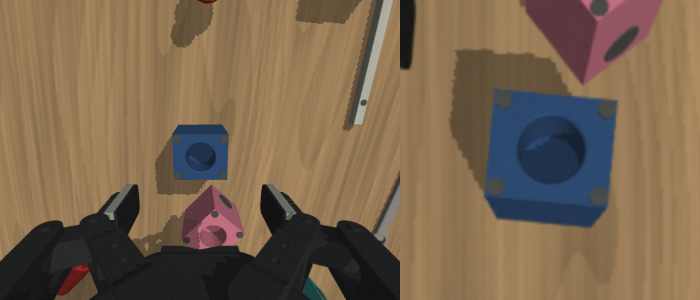

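Wrist view: blue A is at (201,152), where it was measured, with pink behind it at (213,215) and outside the finger paths. I'll grip it.

send_rows(increments=[[[-0.003, -0.004, 0, 0], [-0.003, -0.004, 0.08, 0], [-0.003, -0.004, 0.15, 0], [-0.003, -0.004, 0.195, 0], [-0.003, -0.004, 0.202, 0]]])

```text
time_s: 18.65
tool_pos: [0.4572, -0.151, 0.0982]
tcp_rot: [-179.7, -0.1, 95.4]
force: [-0.0, -0.9, -0.0]
width: 0.0849
gripper_force: 0.0
```

send_rows(increments=[[[0, 0, 0, 0], [0, 0, 0, 0], [0, 0, 0, 0], [0, 0, 0, 0], [0, 0, 0, 0]]], hand=40, squeeze=50)

```text
time_s: 19.15
tool_pos: [0.4586, -0.1525, 0.1026]
tcp_rot: [179.9, 0.0, 95.3]
force: [-1.1, 4.1, 8.0]
width: 0.0616
gripper_force: 57.4
```

send_rows(increments=[[[0, 0, -0.02, 0], [0, 0, -0.06, 0], [0, 0, -0.11, 0], [0, 0, -0.15, 0], [0, 0, -0.15, 0]]])

```text
time_s: 19.65
tool_pos: [0.4587, -0.1529, 0.1945]
tcp_rot: [179.7, 0.2, 95.3]
force: [0.5, -1.3, -6.8]
width: 0.0613
gripper_force: 57.8
```

```bash
python3 -c "
from h import *
print(to(.6227,.036,.19,92.55))"
```

```text
[0.2881, 0.3013, 0.0074, 0.0242]
```

send_rows(increments=[[[0.04, 0.042, 0, 0], [0.08, 0.084, 0, 0], [0.12, 0.126, 0, 0], [0.144, 0.15, 0, 0], [0.144, 0.15, 0, 0]]])

```text
time_s: 20.15
tool_pos: [0.5401, -0.0562, 0.1896]
tcp_rot: [-179.9, -0.0, 95.5]
force: [0.1, -1.3, -5.8]
width: 0.0613
gripper_force: 58.5
```

send_rows(increments=[[[0.04, 0.042, 0, 0.024], [0.08, 0.084, 0, 0.024], [0.12, 0.126, 0, 0.024], [0.144, 0.151, 0, 0.024], [0.144, 0.151, 0, 0.024]]])

```text
time_s: 20.65
tool_pos: [0.6221, 0.0378, 0.1894]
tcp_rot: [-179.9, -0.0, 92.7]
force: [-0.3, -0.5, -7.3]
width: 0.0612
gripper_force: 59.3
```

send_rows(increments=[[[0, 0, 0, 0], [0, 0, 0.06, 0], [0, 0, 0.11, 0], [0, 0, 0.125, 0], [0, 0, 0.128, 0]]])

```text
time_s: 21.15
tool_pos: [0.6211, 0.0356, 0.1134]
tcp_rot: [-179.9, -0.0, 92.5]
force: [0.0, -0.5, -6.4]
width: 0.0612
gripper_force: 59.0
```

```bash
python3 -c "
from h import *
print(to(.6227,.036,.104,92.55))"; python3 look.py
```

```text
[0.0006, 0.0028, 0.0156, -0.0002]
blue [0.622, 0.133, 56.606, 90.717, 3.013, 2668.5]
blue [0.609, 0.047, 28.12, 59.531, 59.859, 875.0]
green [0.618, 0.213, 57.178, 60.533, 2.045, 2997.5]
red [0.44, 0.319, 14.142, 24.042, 45.0, 253.0]
red [0.438, 0.137, 24.0, 27.0, 90.0, 517.5]
red [0.449, 0.035, 25.456, 25.456, 45.0, 516.0]
21.25 [0.6220482  0.03591173 0.11542383] [1.79924889e+02 4.01889276e-03 9.25508979e+01]
```

send_rows(increments=[[[0, 0, 0.01, 0], [0, 0, 0.014, 0], [0, 0, 0.017, 0], [0, 0, 0.02, 0], [0, 0, 0.02, 0]]])

```text
time_s: 21.75
tool_pos: [0.6218, 0.0364, 0.1027]
tcp_rot: [180.0, -0.0, 92.6]
force: [-2.7, 0.4, -2.2]
width: 0.0611
gripper_force: 59.6
```

send_rows(increments=[[[0.003, 0.001, 0, 0], [0.006, 0.002, 0, 0], [0.009, 0.004, 0, 0], [0.012, 0.005, 0, 0], [0.012, 0.005, 0, 0]]])

```text
time_s: 22.25
tool_pos: [0.6247, 0.0439, 0.1026]
tcp_rot: [179.9, 0.0, 92.6]
force: [-0.4, -0.7, 2.1]
width: 0.0618
gripper_force: 60.1
```

send_rows(increments=[[[0.002, 0.001, 0, 0], [0.004, 0.002, 0, 0], [0.006, 0.003, 0, 0], [0.007, 0.004, 0, 0], [0.007, 0.004, 0, 0]]])

```text
time_s: 22.75
tool_pos: [0.6267, 0.0479, 0.1027]
tcp_rot: [180.0, 0.0, 92.6]
force: [-2.3, -3.4, 2.9]
width: 0.0611
gripper_force: 60.4
```

send_rows(increments=[[[0.001, 0.001, 0.001, 0], [0.003, 0.002, 0.001, 0], [0.005, 0.003, 0.001, 0], [0.006, 0.004, 0.001, 0], [0.006, 0.004, 0.001, 0]]])

```text
time_s: 23.25
tool_pos: [0.6279, 0.0489, 0.1027]
tcp_rot: [-179.8, 0.2, 92.6]
force: [-21.8, -26.1, 20.3]
width: 0.0617
gripper_force: 62.4
```

send_rows(increments=[[[0.001, 0, 0, 0], [0.002, 0.001, 0, 0], [0.003, 0.001, 0, 0], [0.004, 0.001, 0, 0], [0.004, 0.001, 0, 0]]])

```text
time_s: 23.75
tool_pos: [0.6281, 0.0491, 0.1027]
tcp_rot: [-179.7, 0.4, 92.6]
force: [-28.1, -43.8, 24.9]
width: 0.0611
gripper_force: 62.8
```

send_rows(increments=[[[0, 0, 0, 0], [0, 0, 0, 0], [0, 0, 0, 0], [0, 0, 0, 0], [0, 0, 0, 0]]], hand=82)

```text
time_s: 24.25
tool_pos: [0.6293, 0.0545, 0.1016]
tcp_rot: [180.0, -0.0, 92.6]
force: [-0.4, -0.6, -0.4]
width: 0.0823
gripper_force: 0.0
```

send_rows(increments=[[[0, 0, -0.06, 0], [0, 0, -0.14, 0], [0, 0, -0.2, 0], [-0.06, -0.06, -0.2, 0], [-0.13, -0.13, -0.2, 0]]])

```text
time_s: 24.75
tool_pos: [0.5612, -0.0198, 0.2225]
tcp_rot: [179.9, 0.0, 92.7]
force: [0.3, -2.0, -0.1]
width: 0.0819
gripper_force: 0.0
```

send_rows(increments=[[[-0.07, -0.07, 0, 0], [-0.12, -0.12, 0, 0], [-0.15, -0.15, 0, 0], [-0.15, -0.15, 0, 0], [-0.15, -0.15, 0, 0]]])

```text
time_s: 25.25
tool_pos: [0.4761, -0.1138, 0.222]
tcp_rot: [180.0, 0.0, 92.5]
force: [0.5, 0.6, -0.6]
width: 0.0821
gripper_force: 0.0
```

```bash
cat > chk.py <<'E'
from look import *
import sys
ims=look()
# rectified side view on the tops, with expected faces
v=[rect(im,p,.07,.52,-.02,1400,350,420) for im,p in ims]
cv2.imwrite(f"pics/{sys.argv[1]}.png",np.hstack(v))
s=arm.get_state();print(s["time_s"],s["tool_pos"],s["tcp_rot"])
E
python3 chk.py c1
```

```text
blue [0.623, 0.1, 57.168, 155.885, 2.603, 7618.0]
green [0.618, 0.213, 57.178, 60.676, 2.045, 2997.5]
red [0.436, 0.316, 24.0, 27.0, 90.0, 522.0]
red [0.442, 0.223, 24.0, 27.0, 90.0, 514.5]
red [0.438, 0.137, 24.0, 27.0, 90.0, 519.5]
red [0.449, 0.035, 25.456, 25.456, 45.0, 514.0]
25.35 [ 0.47656302 -0.11309154  0.22171746] [ 1.79982744e+02 -1.76216760e-03  9.26236032e+01]
```

View pics/c1.png

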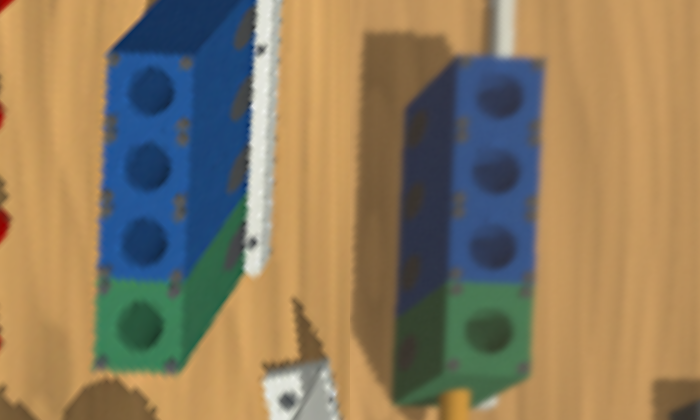

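Both rectified views show the three blue sections closed up against the green inlet and along the rail, with a bank length of 155.9 + 6 ≈ 162 mm and ports open. Next are the protectors. The four red ones stand at x ≈ 0.44 with round hubs. I'll check the one at (302,222) with the wrist camera as I reach it.

```bash
python3 - <<'E'
from h import *
R["br"]=((7,120,60),(16,220,255))
ims=[(cv2.imread(f"pics/{n}0.png"),arm.camera_params(n)) for n in("scene","side")]
for z in(.03,.05,.07):
    for b in blobs(inter(ims,"br",z),150):
        if b[1]>.2 and b[1]<.348: print(z,np.round(b,3))
print(to(.450,.035,.2,92.55))
E
```

```text
0.03 [  0.426   0.209  12.203  62.315  43.493 165.5  ]
[0.2486, -0.0329, 0.0362, 0.0006]
```

send_rows(increments=[[[0.07, -0.009, 0.01, 0], [0.14, -0.018, 0.02, 0], [0.21, -0.028, 0.03, 0], [0.2486, -0.033, 0.036, 0], [0.2486, -0.033, 0.036, 0]]], hand=50)

```text
time_s: 25.85
tool_pos: [0.4491, 0.0375, 0.1996]
tcp_rot: [-179.9, -0.0, 92.8]
force: [0.5, 0.3, 0.6]
width: 0.0502
gripper_force: 0.0
```

```bash
cat > wr.py <<'E'
from h import *
import sys
x,y=float(sys.argv[2]),float(sys.argv[3])
s=arm.get_state();p=arm.camera_params("wrist");im=arm.get_image("wrist");cv2.imwrite(f"pics/{sys.argv[1]}.png",im)
r=rect(im,p,.06,x-.075,y-.075,4000,600,600)
cv2.imwrite(f"pics/{sys.argv[1]}r.png",np.hstack([cv2.resize(im,(400,300)),cv2.resize(r,(300,300))]))
print(s["time_s"],s["tool_pos"],s["tcp_rot"],s["width"])
print(to(x,y,.111,92.55,s))
E
python3 wr.py w5 .449 .035
```

```text
25.85 [0.44913384 0.03754229 0.1995677 ] [-1.79942816e+02 -2.16087341e-02  9.28414735e+01] 0.05015516754727896
[-0.0042, -0.0004, 0.1476, 0.0025]
```

View pics/w5r.png

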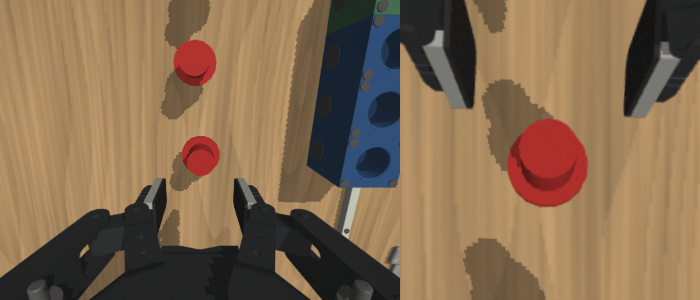

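Wrist view: a red protector is upright on its stem at (200,155), with its hub top at the measured point, and the next one is at (195,62). I'll descend and grip the hub.

send_rows(increments=[[[-0.001, -0.001, 0.05, 0], [-0.001, -0.001, 0.1, 0], [-0.001, -0.001, 0.135, 0], [-0.001, -0.001, 0.147, 0], [-0.001, -0.001, 0.147, 0]]])

```text
time_s: 26.4
tool_pos: [0.4491, 0.0335, 0.1115]
tcp_rot: [-179.9, -0.0, 92.6]
force: [-0.0, 0.3, 0.9]
width: 0.05
gripper_force: 0.0
```

send_rows(increments=[[[0, 0, 0, 0], [0, 0, 0, 0], [0, 0, 0, 0], [0, 0, 0, 0], [0, 0, 0, 0]]], hand=15, squeeze=25)

```text
time_s: 26.9
tool_pos: [0.4495, 0.0338, 0.113]
tcp_rot: [179.9, 0.0, 92.6]
force: [-1.0, -1.3, 8.4]
width: 0.0289
gripper_force: 25.1
```

send_rows(increments=[[[0, 0, -0.03, 0], [0, 0, -0.08, 0], [0, 0, -0.14, 0], [0, 0, -0.17, 0], [0, 0, -0.17, 0]]])

```text
time_s: 27.4
tool_pos: [0.4497, 0.0338, 0.2166]
tcp_rot: [179.7, 0.0, 92.6]
force: [0.3, -0.6, -0.2]
width: 0.0288
gripper_force: 25.0
```

```bash
python3 -c "
from h import *
s=arm.get_state();print(s['tool_pos'],s['width'])
print(to(.6264,.046,.21,92.55))"
```

```text
[0.44970358 0.03383346 0.21659862] 0.02880496773273379
[0.007, 0.2951, 0.011, 0.0003]
```

send_rows(increments=[[[0.001, 0.07, 0, 0], [0.002, 0.14, 0, 0], [0.003, 0.21, 0, 0], [0.005, 0.28, 0, 0], [0.005, 0.295, 0, 0]]])

```text
time_s: 27.9
tool_pos: [0.6278, 0.0449, 0.2117]
tcp_rot: [-179.9, -0.0, 92.6]
force: [-0.8, -0.1, -0.4]
width: 0.0292
gripper_force: 25.1
```

send_rows(increments=[[[0, 0, 0, 0], [0, 0, 0.01, 0], [0, 0, 0.02, 0], [0, 0, 0.03, 0], [0, 0, 0.03, 0]]])

```text
time_s: 28.4
tool_pos: [0.6249, 0.0447, 0.1949]
tcp_rot: [-179.9, -0.0, 92.6]
force: [-0.7, -0.1, -0.8]
width: 0.0289
gripper_force: 25.1
```

```bash
python3 - <<'E'
from h import *
v=[]
for n in("scene","side"):
    im=arm.get_image(n);p=arm.camera_params(n)
    uv=cv2.projectPoints(np.array([[.6254,.046,.07]]),p["rvec"],p["tvec"],p["camera_matrix"],p["dist_coeffs"])[0].ravel().astype(int)
    c=im[uv[1]-60:uv[1]+60,uv[0]-60:uv[0]+60]; v.append(cv2.resize(c,(400,400),interpolation=cv2.INTER_CUBIC))
cv2.imwrite("pics/p1.png",np.hstack(v))
s=arm.get_state();print(s["tool_pos"],to(.6264,.0448,.155,92.55,s))
E
```

```text
[0.62540714 0.04475142 0.1959444 ] [0.0, 0.0017, 0.0682, 0.0003]
```

View pics/p1.png

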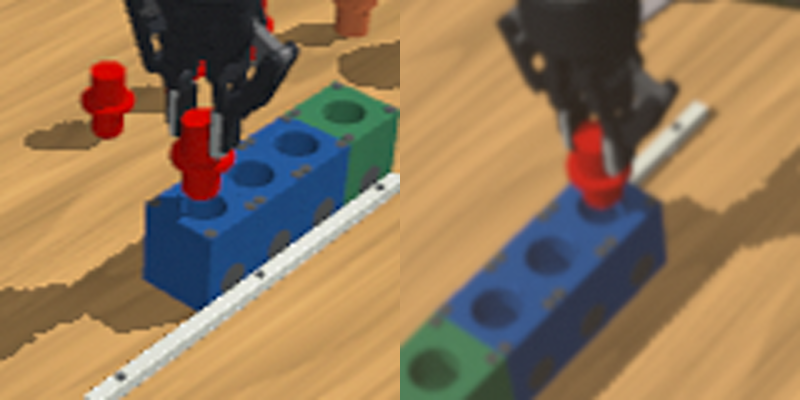

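Crops: the stem sits over the mouth of the last port in both views. I'll insert it.

send_rows(increments=[[[0, 0.001, 0.012, 0], [0, 0.001, 0.02, 0], [0, 0.001, 0.028, 0], [0, 0.001, 0.036, 0], [0, 0.001, 0.036, 0]]])

```text
time_s: 29.0
tool_pos: [0.6259, 0.0448, 0.1733]
tcp_rot: [-179.9, -0.0, 92.6]
force: [-0.2, -0.3, -0.3]
width: 0.0291
gripper_force: 25.1
```

send_rows(increments=[[[0, 0, 0.01, 0], [0, 0, 0.018, 0], [0, 0, 0.025, 0], [0, 0, 0.031, 0], [0, 0, 0.031, 0]]])

```text
time_s: 29.5
tool_pos: [0.6262, 0.0448, 0.1553]
tcp_rot: [-180.0, -0.0, 92.6]
force: [-0.6, 0.4, -0.7]
width: 0.0293
gripper_force: 25.1
```

send_rows(increments=[[[0, 0, 0, 0], [0, 0, 0, 0], [0, 0, 0, 0], [0, 0, -0.05, 0], [0, 0, -0.1, 0]]], hand=48)

```text
time_s: 30.0
tool_pos: [0.6259, 0.0448, 0.2159]
tcp_rot: [-179.9, -0.0, 92.6]
force: [0.5, -0.1, 0.7]
width: 0.0479
gripper_force: 0.0
```

send_rows(increments=[[[0.03, -0.06, 0, 0], [0.07, -0.13, 0, 0], [0.11, -0.2, 0, 0], [0.15, -0.27, 0.01, 0], [0.167, -0.304, 0.02, 0]]])

```text
time_s: 30.5
tool_pos: [0.4367, 0.1378, 0.2038]
tcp_rot: [180.0, -0.0, 92.7]
force: [1.4, 0.1, 0.4]
width: 0.0481
gripper_force: 0.0
```

send_rows(increments=[[[0, 0, 0, 0], [0, 0, 0, 0]]])

```text
time_s: 30.7
tool_pos: [0.4398, 0.1368, 0.2042]
tcp_rot: [179.9, -0.0, 92.6]
force: [-0.1, -0.0, -0.0]
width: 0.0479
gripper_force: 0.0
```

```bash
python3 look.py; python3 wr.py w6 .438 .137
```

```text
blue [0.622, 0.117, 57.311, 122.089, 2.261, 4989.0]
green [0.618, 0.213, 57.178, 60.676, 2.045, 3005.0]
red [0.436, 0.316, 24.0, 27.0, 90.0, 521.0]
red [0.442, 0.223, 24.0, 27.0, 90.0, 520.0]
red [0.438, 0.137, 24.0, 27.0, 90.0, 517.5]
red [0.624, 0.049, 23.0, 22.0, 0.0, 364.0]
30.8 [0.44034735 0.13639875 0.20403996] [ 1.79946284e+02 -5.49397847e-03  9.25491747e+01]
30.8 [0.44034735 0.13639875 0.20403996] [ 1.79946284e+02 -5.49397847e-03  9.25491747e+01] 0.048111907729295925
[0.0012, -0.0039, 0.1551, -0.0]
```

send_rows(increments=[[[0.001, -0.002, 0.05, 0], [0.001, -0.002, 0.1, 0], [0.001, -0.002, 0.14, 0], [0.001, -0.002, 0.154, 0], [0.001, -0.002, 0.154, 0]]])

```text
time_s: 31.35
tool_pos: [0.4384, 0.1369, 0.1106]
tcp_rot: [-179.9, 0.0, 92.5]
force: [-0.0, -0.7, -0.3]
width: 0.0478
gripper_force: 0.0
```

send_rows(increments=[[[0, 0, 0, 0], [0, 0, 0, 0], [0, 0, 0, 0], [0, 0, 0, 0], [0, 0, 0, 0]]], hand=15, squeeze=25)

```text
time_s: 31.85
tool_pos: [0.4389, 0.1373, 0.1124]
tcp_rot: [179.9, -0.0, 92.6]
force: [0.7, -0.3, 8.5]
width: 0.0291
gripper_force: 25.3
```

send_rows(increments=[[[0, 0, -0.03, 0], [0, 0, -0.08, 0], [0, 0, -0.14, 0], [0, 0, -0.17, 0], [0, 0, -0.17, 0]]])

```text
time_s: 32.35
tool_pos: [0.439, 0.1374, 0.216]
tcp_rot: [179.7, -0.1, 92.6]
force: [-0.5, 0.1, -0.7]
width: 0.0289
gripper_force: 24.9
```

```bash
python3 -c "
from h import *
s=arm.get_state();print(s['tool_pos'],s['width'])
print(to(.624,.1,.21,92.55))"
```

```text
[0.43898025 0.13744214 0.21598753] 0.028948225005138096
[-0.0763, 0.3052, 0.01, 0.0003]
```

send_rows(increments=[[[-0.018, 0.07, 0, 0], [-0.035, 0.14, 0, 0], [-0.052, 0.21, 0, 0], [-0.07, 0.28, 0, 0], [-0.0763, 0.305, 0, 0]]])

```text
time_s: 32.85
tool_pos: [0.6253, 0.0986, 0.2114]
tcp_rot: [-179.9, 0.0, 92.5]
force: [-0.2, -0.8, -0.7]
width: 0.0291
gripper_force: 25.0
```

send_rows(increments=[[[0, 0, 0, 0], [0, 0, 0.01, 0], [0, 0, 0.02, 0], [0, 0, 0.03, 0], [0, 0, 0.03, 0]]])

```text
time_s: 33.35
tool_pos: [0.6224, 0.0999, 0.1942]
tcp_rot: [-179.9, 0.0, 92.6]
force: [0.7, 1.1, -0.1]
width: 0.0289
gripper_force: 25.0
```

```bash
python3 -c "
from h import *
s=arm.get_state();print(s['tool_pos'],s['width'])
print(to(.624,.1,.155,92.55))"
```

```text
[0.62239975 0.09994437 0.19419572] 0.028916806654430798
[-0.0, 0.0027, 0.0653, 0.0004]
```

send_rows(increments=[[[0, 0.001, 0.012, 0], [0, 0.001, 0.02, 0], [0, 0.001, 0.028, 0], [0, 0.001, 0.036, 0], [0, 0.001, 0.036, 0]]])

```text
time_s: 33.85
tool_pos: [0.6235, 0.0997, 0.1728]
tcp_rot: [-179.9, 0.0, 92.6]
force: [-0.3, 0.5, -0.2]
width: 0.0285
gripper_force: 25.0
```

send_rows(increments=[[[0, 0, 0.01, 0], [0, 0, 0.018, 0], [0, 0, 0.025, 0], [0, 0, 0.03, 0], [0, 0, 0.03, 0]]])

```text
time_s: 34.35
tool_pos: [0.6236, 0.0997, 0.1551]
tcp_rot: [-180.0, 0.0, 92.6]
force: [-0.2, -0.0, -1.0]
width: 0.029
gripper_force: 25.0
```

send_rows(increments=[[[0, 0, 0, 0], [0, 0, 0, 0], [0, 0, 0, 0], [0, 0, -0.05, 0], [0, 0, -0.1, 0]]], hand=48)

```text
time_s: 34.85
tool_pos: [0.6235, 0.0997, 0.216]
tcp_rot: [-179.9, 0.0, 92.6]
force: [-0.4, 0.8, 0.2]
width: 0.0479
gripper_force: 0.0
```

send_rows(increments=[[[0.045, -0.06, 0, 0], [0.095, -0.13, 0, 0], [0.145, -0.195, 0, 0], [0.195, -0.26, 0.01, 0], [0.2185, -0.291, 0.02, 0]]])

```text
time_s: 35.35
tool_pos: [0.4408, 0.2244, 0.204]
tcp_rot: [180.0, -0.0, 92.7]
force: [1.3, 0.2, -0.2]
width: 0.0479
gripper_force: 0.0
```

send_rows(increments=[[[0, 0, 0, 0], [0, 0, 0, 0]]])

```text
time_s: 35.55
tool_pos: [0.4436, 0.223, 0.2042]
tcp_rot: [179.9, -0.0, 92.6]
force: [0.3, 0.0, 0.8]
width: 0.048
gripper_force: 0.0
```

```bash
python3 look.py; python3 wr.py w7 .442 .223
```

```text
green [0.618, 0.213, 57.178, 60.747, 2.045, 3013.0]
red [0.436, 0.316, 24.0, 27.0, 90.0, 519.0]
red [0.441, 0.223, 25.274, 27.06, 74.055, 522.5]
35.65 [0.44423268 0.2224705  0.20400709] [ 1.79955959e+02 -9.00162204e-03  9.25374972e+01]
35.65 [0.44423268 0.2224705  0.20400709] [ 1.79955959e+02 -9.00162204e-03  9.25374972e+01] 0.048146053640702
[0.001, -0.0037, 0.155, -0.0001]
```

send_rows(increments=[[[0.001, -0.002, 0.05, 0], [0.001, -0.002, 0.1, 0], [0.001, -0.002, 0.14, 0], [0.001, -0.002, 0.154, 0], [0.001, -0.002, 0.154, 0]]])

```text
time_s: 36.2
tool_pos: [0.4424, 0.223, 0.1107]
tcp_rot: [-179.9, 0.0, 92.5]
force: [0.1, -0.4, 0.4]
width: 0.0477
gripper_force: 0.0
```

send_rows(increments=[[[0, 0, 0, 0], [0, 0, 0, 0], [0, 0, 0, 0], [0, 0, 0, 0], [0, 0, 0, 0]]], hand=15, squeeze=25)

```text
time_s: 36.7
tool_pos: [0.4428, 0.2236, 0.1125]
tcp_rot: [179.9, -0.0, 92.6]
force: [-0.4, -1.1, 7.5]
width: 0.0288
gripper_force: 25.6
```

send_rows(increments=[[[0, 0, -0.03, 0], [0, 0, -0.08, 0], [0, 0, -0.14, 0], [0, 0, -0.17, 0], [0, 0, -0.17, 0]]])

```text
time_s: 37.2
tool_pos: [0.4429, 0.2237, 0.2161]
tcp_rot: [179.7, -0.1, 92.6]
force: [0.3, 0.1, -0.5]
width: 0.029
gripper_force: 25.0
```

```bash
python3 -c "
from h import *
s=arm.get_state();print(s['tool_pos'],s['width'])
print(to(.6215,.154,.21,92.55))"
```

```text
[0.44285337 0.22374617 0.21612359] 0.02903951669579214
[-0.1295, 0.2922, 0.0102, 0.0003]
```

send_rows(increments=[[[-0.031, 0.07, 0, 0], [-0.062, 0.14, 0, 0], [-0.093, 0.21, 0, 0], [-0.12, 0.27, 0, 0], [-0.129, 0.2925, 0, 0]]])

```text
time_s: 37.7
tool_pos: [0.623, 0.1521, 0.2114]
tcp_rot: [-179.9, 0.0, 92.5]
force: [-0.3, -0.0, -0.8]
width: 0.0289
gripper_force: 25.1
```

send_rows(increments=[[[0, 0, 0, 0], [0, 0, 0.01, 0], [0, 0, 0.02, 0], [0, 0, 0.03, 0], [0, 0, 0.03, 0]]])

```text
time_s: 38.2
tool_pos: [0.6202, 0.1543, 0.1942]
tcp_rot: [-179.9, 0.0, 92.6]
force: [-0.6, 1.1, -0.3]
width: 0.0289
gripper_force: 25.1
```

```bash
python3 -c "
from h import *
s=arm.get_state();print(s['tool_pos'],s['width'])
print(to(.6215,.154,.155,92.55))"
```

```text
[0.62022043 0.15432719 0.19415254] 0.028916597374430253
[-0.0006, 0.0021, 0.0653, 0.0006]
```

send_rows(increments=[[[0, 0.001, 0.012, 0], [0, 0.001, 0.02, 0], [0, 0.001, 0.028, 0], [0, 0.001, 0.036, 0], [0, 0.001, 0.036, 0]]])

```text
time_s: 38.7
tool_pos: [0.6213, 0.154, 0.1728]
tcp_rot: [-179.9, 0.0, 92.6]
force: [0.4, -0.5, -0.9]
width: 0.0288
gripper_force: 25.1
```

send_rows(increments=[[[0, 0, 0.01, 0], [0, 0, 0.018, 0], [0, 0, 0.025, 0], [0, 0, 0.03, 0], [0, 0, 0.03, 0]]])

```text
time_s: 39.2
tool_pos: [0.6214, 0.154, 0.1552]
tcp_rot: [-180.0, 0.0, 92.6]
force: [-0.3, 0.3, -0.7]
width: 0.0293
gripper_force: 25.1
```

send_rows(increments=[[[0, 0, 0, 0], [0, 0, 0, 0], [0, 0, 0, 0], [0, 0, -0.05, 0], [0, 0, -0.1, 0]]], hand=48)

```text
time_s: 39.7
tool_pos: [0.6213, 0.154, 0.2159]
tcp_rot: [-179.9, 0.0, 92.6]
force: [0.7, -0.3, 0.2]
width: 0.0478
gripper_force: 0.0
```

send_rows(increments=[[[0.05, -0.052, 0, 0], [0.1, -0.104, 0, 0], [0.155, -0.161, 0, 0], [0.21, -0.218, 0.01, 0], [0.26, -0.27, 0.02, 0]]])

```text
time_s: 40.2
tool_pos: [0.4511, 0.3037, 0.204]
tcp_rot: [180.0, -0.0, 92.6]
force: [1.4, 1.2, 0.2]
width: 0.0478
gripper_force: 0.0
```

send_rows(increments=[[[0.023, -0.025, 0, 0], [0.023, -0.025, 0, 0], [0.023, -0.025, 0, 0]]])

```text
time_s: 40.5
tool_pos: [0.4374, 0.3157, 0.204]
tcp_rot: [180.0, -0.0, 92.6]
force: [0.2, -1.3, 0.7]
width: 0.0478
gripper_force: 0.0
```

```bash
python3 look.py; python3 wr.py w8 .436 .316
```

```text
red [0.436, 0.316, 24.0, 27.0, 90.0, 517.0]
40.6 [0.43793196 0.3150932  0.20385094] [ 1.79972128e+02 -6.61400791e-03  9.25260841e+01]
40.6 [0.43793196 0.3150932  0.20385094] [ 1.79972128e+02 -6.61400791e-03  9.25260841e+01] 0.04816602605421952
[0.0017, -0.0032, 0.1548, -0.0002]
```

View pics/w8r.png

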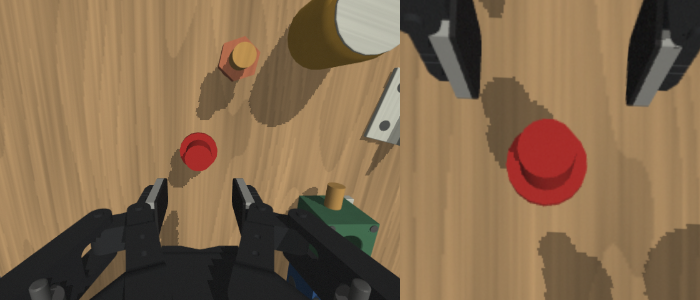

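Wrist view: the last red protector is at (198,152). The bronze adapter at (238,60) and the tin are well clear. I'll grip it.

send_rows(increments=[[[0.001, -0.002, 0.05, 0], [0.001, -0.002, 0.1, 0], [0.001, -0.002, 0.14, 0], [0.001, -0.002, 0.154, 0], [0.001, -0.002, 0.154, 0]]])

```text
time_s: 41.15
tool_pos: [0.4361, 0.3156, 0.1106]
tcp_rot: [-179.9, 0.1, 92.5]
force: [0.1, -0.6, 0.6]
width: 0.0484
gripper_force: 0.0
```

send_rows(increments=[[[0, 0, 0, 0], [0, 0, 0, 0], [0, 0, 0, 0], [0, 0, 0, 0], [0, 0, 0, 0]]], hand=15, squeeze=25)

```text
time_s: 41.65
tool_pos: [0.4365, 0.3165, 0.1126]
tcp_rot: [179.9, -0.1, 92.6]
force: [0.2, -0.9, 7.4]
width: 0.0289
gripper_force: 25.5
```

send_rows(increments=[[[0, 0, -0.03, 0], [0, 0, -0.08, 0], [0, 0, -0.14, 0], [0, 0, -0.17, 0], [0, 0, -0.17, 0]]])

```text
time_s: 42.15
tool_pos: [0.4365, 0.3167, 0.2163]
tcp_rot: [179.7, -0.1, 92.6]
force: [1.4, -0.4, -0.9]
width: 0.0291
gripper_force: 24.9
```

```bash
python3 -c "
from h import *
s=arm.get_state();print(s['tool_pos'],s['width'])
print(to(.619,.2135,.21,92.55))"
```

```text
[0.43650853 0.31666926 0.21631308] 0.02911693707326907
[-0.1855, 0.2961, 0.0105, 0.0003]
```

send_rows(increments=[[[-0.04, 0.065, 0, 0], [-0.08, 0.13, 0, 0], [-0.12, 0.195, 0, 0], [-0.16, 0.26, 0, 0], [-0.1835, 0.297, 0, 0]]])

```text
time_s: 42.65
tool_pos: [0.6208, 0.2121, 0.2117]
tcp_rot: [-179.9, 0.0, 92.5]
force: [-0.0, 0.3, -0.5]
width: 0.029
gripper_force: 25.0
```

send_rows(increments=[[[0, 0, 0, 0], [0, 0, 0.01, 0], [0, 0, 0.02, 0], [0, 0, 0.03, 0], [0, 0, 0.03, 0]]])

```text
time_s: 43.15
tool_pos: [0.6181, 0.2148, 0.1941]
tcp_rot: [-179.9, 0.0, 92.6]
force: [-0.7, -0.3, -0.3]
width: 0.0289
gripper_force: 25.0
```

```bash
python3 - <<'E'
from h import *
v=[]
for n in("scene","side"):
    im=arm.get_image(n);p=arm.camera_params(n)
    uv=cv2.projectPoints(np.array([[.619,.214,.07]]),p["rvec"],p["tvec"],p["camera_matrix"],p["dist_coeffs"])[0].ravel().astype(int)
    c=im[uv[1]-60:uv[1]+60,uv[0]-60:uv[0]+60]; v.append(cv2.resize(c,(400,400),interpolation=cv2.INTER_CUBIC))
cv2.imwrite("pics/p4.png",np.hstack(v))
s=arm.get_state();print(s["tool_pos"],to(.619,.2145,.155,92.55,s))
E
```

```text
[0.61857721 0.21463898 0.19526173] [-0.0003, 0.0007, 0.0671, 0.0005]
```

View pics/p4.png

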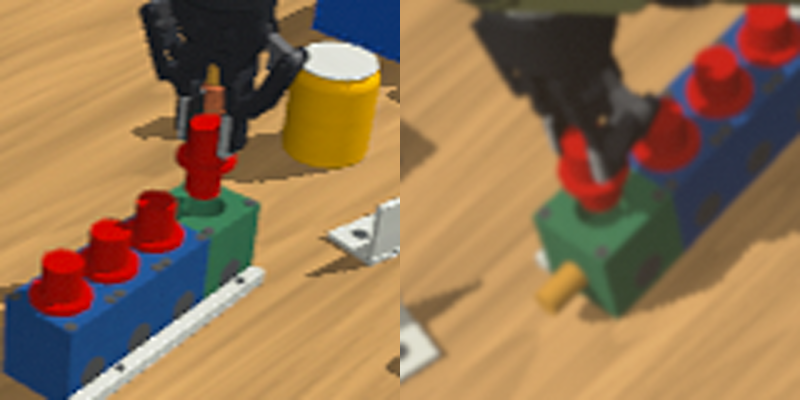

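Crops: three protectors are home with their flanges down, and the fourth sits over the green port. I'll insert it, watching the force.

send_rows(increments=[[[0, 0, 0.012, 0], [0, 0, 0.02, 0], [0, 0, 0.028, 0], [0, 0, 0.036, 0], [0, 0, 0.036, 0]]])

```text
time_s: 43.75
tool_pos: [0.6187, 0.2142, 0.1727]
tcp_rot: [-179.9, 0.0, 92.6]
force: [-0.2, -0.3, -1.3]
width: 0.0291
gripper_force: 25.0
```

send_rows(increments=[[[0, 0, 0.01, 0], [0, 0, 0.018, 0], [0, 0, 0.025, 0], [0, 0, 0.03, 0], [0, 0, 0.03, 0]]])

```text
time_s: 44.25
tool_pos: [0.6188, 0.2142, 0.1552]
tcp_rot: [-180.0, 0.0, 92.6]
force: [-0.1, 0.3, -0.9]
width: 0.0293
gripper_force: 25.0
```

send_rows(increments=[[[0, 0, 0, 0], [0, 0, 0, 0], [0, 0, 0, 0], [0, 0, -0.05, 0], [0, 0, -0.13, 0]]], hand=48)

```text
time_s: 44.75
tool_pos: [0.618, 0.214, 0.2317]
tcp_rot: [-179.7, 0.1, 92.6]
force: [0.1, 0.3, 1.5]
width: 0.0481
gripper_force: 0.0
```

send_rows(increments=[[[-0.05, -0.06, 0, 0], [-0.1, -0.12, 0, 0], [-0.15, -0.18, 0, 0], [-0.2, -0.24, 0, 0], [-0.25, -0.3, 0, 0]]])

```text
time_s: 45.25
tool_pos: [0.4442, 0.0554, 0.2338]
tcp_rot: [180.0, 0.0, 92.6]
force: [1.4, -1.0, 0.3]
width: 0.0484
gripper_force: 0.0
```

send_rows(increments=[[[-0.07, 0, 0, 0], [-0.14, 0, 0, 0], [-0.21, 0, 0, 0], [-0.28, 0, 0, 0], [-0.35, 0, 0, 0]]])

```text
time_s: 45.75
tool_pos: [0.455, -0.1553, 0.2341]
tcp_rot: [180.0, 0.0, 92.6]
force: [0.6, 1.0, -0.1]
width: 0.0481
gripper_force: 0.0
```

```bash
python3 chk.py c2; python3 - <<'E'
from h import *
R["rd"]=((0,150,60),(8,255,255))
ims=[(arm.get_image(n),arm.camera_params(n)) for n in("scene","side")]
for b in blobs(inter(ims,"rd",.102),150):
    if -.5<b[1]: print("hub top z=.102",np.round(b[:4],3))
E
```

```text
red [0.617, 0.217, 28.0, 26.0, 90.0, 514.0]
red [0.619, 0.156, 33.094, 18.783, 63.435, 412.0]
red [0.621, 0.102, 34.648, 18.385, 45.0, 422.5]
red [0.624, 0.047, 25.0, 24.0, 90.0, 420.5]
45.85 [ 0.45512925 -0.15720463  0.23391399] [1.79960404e+02 5.34150144e-02 9.23501435e+01]
hub top z=.102 [ 0.618  0.214 28.024 28.937]
hub top z=.102 [ 0.622  0.156 31.932 28.464]
hub top z=.102 [ 0.623  0.101 25.299 28.437]
hub top z=.102 [ 0.625  0.046 26.563 28.144]
```

View pics/c2.png

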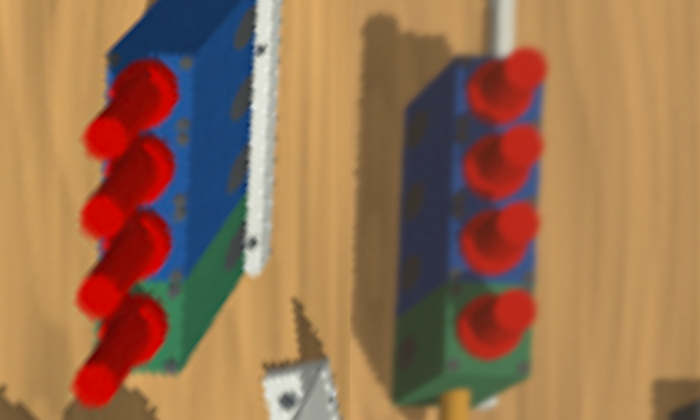

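All four protectors sit with their flanges down and hub tops at z ≈ 0.102, on the port centres. The bank outline matches the earlier closed view. I'm handing the job in.

```bash
python3 -c "
from plant import arm
print(arm.finish_job())"
```

```text
the job is handed in; nothing more can be done
None
```

The job is handed in, with no score returned: all three blue sections stand flush against the inlet and rail (the fourth was absent), and all four red protectors are home, one to a port with the green one included.

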